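# Load spacer rings and hold-down yoke on a press carriage and set it under the punch

## Task

Draw the press carriage out to its loading stop and thread all the spacer rings on the bench down its post, fully home, the widest at the bottom and each next one narrower. Then seat the yellow yoke over the stack, fully down on the two locating pegs, and slide the carriage in until the target spot on the yoke sits right under the punch tip. Do not knock the press, and leave the other things on the bench where they are.

Things in the scene. Friction and masses are not known exactly. Their poses are not given: they have to be found in the camera images.
- carriage (a joint): slide of the aluminium carriage (80 x 136 mm plate) along the bed, in m: 0 = drawn right out against its loading stop (toward -y of the bed), growing along the bed's +y, toward and under the press, up to 0.17. It needs about 4 N to move, is damped, and stays where it is left.
- post_foot (a point): centre of the foot of the locating post, on the carriage's top face (30 mm above the table), moving with the carriage; axes: y along the slide toward the press, z up. The steel post is 16 mm in diameter and 72 mm tall with its top 8 mm tapered. Two locating pegs, 8 mm in diameter and 14 mm tall with tapered tops, stand on the same face at y = +50 and -50 mm from the post.
- handle_top (a point): centre of the top of the carriage's upright black round handle, 16 mm in diameter, standing 53 mm above the carriage face (83 mm above the table), 103 mm to -y of the post; push it or pinch it from above
- tip (a point): lowest point of the fixed, downward-pointing steel punch of the green press, 152 mm above the table; it lies straight over the slide line, so sliding the carriage alone brings the post under it. The ram above it is 20 mm in diameter, with a 34 mm collar from 206 mm up; the press head begins 217 mm above the table (44 mm wide, from 28 mm on the -y side of the tip back to the column); the column base begins 120 mm to +y of the tip. No room to load under it.
- press: the green C-frame press, fixed; origin on the table straight below the punch tip, +y toward its column
- bed: fixed grey slide bed with two steel rails, 84 mm wide and 358 mm long (from 205 mm on the -y side of its origin to 153 mm on the +y side); origin on the table, y along the slide toward the press
- yoke: loose yellow hold-down yoke (bridge), about 0.3 kg, standing on two feet: 130 mm long along its y, 96 mm tall. Origin at the centre of its underside, z up. Flat top bar 30 mm wide (x), 82 mm long (y), 12 mm thick, from 84 to 96 mm up: pinch it across its width. Legs leave 66 mm clear between them under the bar. Feet 44 mm wide (x), 10 mm thick, each with a through hole 12 mm in diameter at y = +50 and -50 mm; it may go on either way round.
- mark (a point): the white-in-black target spot at the centre of the yoke's top face, 96 mm above its underside
- ring_54: loose dark steel spacer ring, 54 mm outside diameter, 20.5 mm bore, 16 mm thick, about 0.08 kg, lying flat; origin at the centre of its underside, z along its axis. May be absent.
- ring_48: loose brass-coloured spacer ring, 48 mm outside diameter, 20.5 mm bore, 16 mm thick, about 0.08 kg, lying flat; origin at the centre of its underside, z along its axis. May be absent.
- ring_42: loose blue plastic spacer ring, 42 mm outside diameter, 20.5 mm bore, 16 mm thick, about 0.08 kg, lying flat; origin at the centre of its underside, z along its axis. May be absent.
- ring_36: loose copper-coloured spacer ring, 36 mm outside diameter, 20.5 mm bore, 16 mm thick, about 0.08 kg, lying flat; origin at the centre of its underside, z along its axis. May be absent.
- coupling: bystander: small copper-pink pipe coupling standing on end, 32 mm diameter, 36 mm tall; origin under its centre
- hex_bolt: bystander: hex bolt standing on its head, 25 mm across, 52 mm tall; origin under its centre
- marker: bystander: grey and red marker pen lying down, 18 x 125 x 16 mm; origin under its centre
- screw_box: bystander: green and brown cardboard screw box, 66 x 100 x 49 mm; origin under its centre

How it is judged (in metres and radians):
On the way, in this order (a step that is already met when the one before it is completed fails the run):
1. the carriage is drawn out to its loading stop (within 15 mm) (value of joint carriage below 0.015 m), for 0.2 s.
2. all rings present are on the post, fully home, widest at the bottom (horizontal distance between each of ring_54, ring_48, ring_42, ring_36 and post_foot below 0.0045 m and angle between each of ring_54, ring_48, ring_42, ring_36's own z axis and vertical below 0.08 rad and z of ring_54 in the frame of post_foot between -0.003 and 0.003 m and (z of ring_48 in the frame of post_foot between -0.003 and 0.003 m or z of ring_48 in the frame of post_foot between 0.013 and 0.019 m) and (z of ring_42 in the frame of post_foot between -0.003 and 0.003 m or z of ring_42 in the frame of post_foot between 0.013 and 0.019 m or z of ring_42 in the frame of post_foot between 0.029 and 0.035 m) and (z of ring_36 in the frame of post_foot between -0.003 and 0.003 m or z of ring_36 in the frame of post_foot between 0.013 and 0.019 m or z of ring_36 in the frame of post_foot between 0.029 and 0.035 m or z of ring_36 in the frame of post_foot between 0.045 and 0.051 m) and z of each of ring_48, ring_42, ring_36 in the frame of ring_54 above 0.012 m and z of each of ring_42, ring_36 in the frame of ring_48 above 0.012 m and z of ring_36 in the frame of ring_42 above 0.012 m), for 0.2 s.
3. the yoke is seated fully down on both pegs over the stack (horizontal distance between yoke and post_foot below 0.004 m and angle between the y axis of yoke and the y axis of post_foot, either way round below 0.08 rad and angle between yoke's own z axis and vertical below 0.05 rad and z of yoke in the frame of post_foot between -0.003 and 0.003 m), for 0.2 s.
4. the carriage is slid in so that the mark lies under the punch tip (horizontal distance between mark and tip below 0.005 m), for 0.2 s.
At the end, for the whole second after the job is handed in: All rings present lie level on the post, centred within 4.5 mm, down within 3 mm, in order of width, widest lowest; the yoke is level and down on both pegs within 3 mm; its mark is within 5 mm of the punch tip seen from above; all at rest (all of step 2 and all of step 3 and horizontal distance between mark and tip below 0.005 m and velocity of joint carriage between -0.005 and 0.005 m/s and linear speed of yoke below 0.02 m/s); the robot touches nothing.
It fails at once if the press is struck (more than 10 N) (contact force between press and anything else above 10 N).
It fails at once if a bystander is moved more than 4 cm (distance of any of coupling, hex_bolt, marker, screw_box from where it was at the start of the episode above 0.04 m).
Of ring_54, ring_48, ring_42, ring_36 only 3 to 4 are there at a start; the rules pass over those that are not, and their reading is None.
At some moment in a run one of ring_54, ring_48, ring_42, ring_36 may be knocked a few centimetres aside while the robot is not near it.
It also fails if it takes over 210 s, if anything falls off the work surface, if the arm or the gripper's body presses on something with over 40 N, if the wrist force passes 120 N, or if a joint passes its speed limit or range.

## Robot

A 6-joint arm with a two-finger parallel gripper is mounted at the origin on the work surface; the furniture and walls round the work are solid. World frame = base frame: x ahead of the robot, y to its left, z up, the work surface at z = 0. Lengths are in mm, angles in degrees, forces in N, time in s.
With the tool pointing down it reaches from about 325 to 925 mm from the base axis. Payload 3.1 kg.
Tool frame: the origin (TCP) lies at the very end of the fingers, on their centre line; the grasp point (between the pads) lies grasp_offset behind it (grasp_offset is the distance from the TCP to the grasp point, in mm); z points along the fingers, y is the line along which they close (so a half turn about z gives the same grasp; the last joint's range is limited). The gripper opens to 85 mm and grips with 20 to 120 N. Pads are 22 mm wide; open, the fingers measure 114 mm over their backs; the gripper's body (76 mm by 85 mm) begins 54 mm behind the grasp point. The pads swing forward as they close: fully open they stand 13 mm farther back than shut.
Start: joints at [70.806, 12.427, 92.441, -0, 75.132, -6.429], TCP at [138.081, 609.568, 231.3] pointing down, gripper open.
Joint ranges: [-157.48, 157.48], [-44.54, 120.13], [17.64, 146.25], [-64.5, 244.5], [7.68, 150.69], [-147.95, 147.95]. Speed limits (degrees/s): [159.86, 159.86, 180, 180, 180, 180].

## Interface

Orientations are given as [roll, pitch, yaw] about the fixed x, y, z axes, in that order (R = Rz(yaw) Ry(pitch) Rx(roll)).
In Python, from station import * gives the robot as it stands. Calls block until the motion is done:
- goto(position, orientation): joint-space move of the TCP to a pose.
- move_l(position, attitude=None, speed=150): straight line of the TCP; attitude=None keeps the orientation; speed is the mean speed in mm/s.
- move_j(angles): joint-space move.
- grip(opening, squeeze=None): finger opening in mm; squeeze is the grip in N (None keeps the last); returns when the fingers have stopped.
- wait(seconds).
- solve_ik(position, orientation): joint angles nearest the present ones, or None.
- get_obs(): the state.
- get_image(name): name is "scene" or "top" or "wrist"; returns the picture (384x512x3 uint8, red, green, blue); there is no depth.
- get_calibration(name): a dict with "fx", "fy", "cx", "cy" (pixels), "R" (3x3) and "t" (3): a world point X has camera coordinates R X + t; the wrist camera has in their place "mount" (4x4, takes a point from camera to tool coordinates, whose origin is the TCP and whose axes are the flange's). Camera axes: x right, y down, z forward; pixel columns grow to the right and rows downward; lengths in mm; the calibration is good to about 2 mm. A picture is of the moment at which its call begins: read the wrist's pose just before it. get_calibration takes no time and is no camera call.
A pose or a line that the arm cannot do raises Unreachable and nothing moves.
- sign_off(): hands the job in; it is judged then, once.
Trained networks look in the newest picture that a camera, given by its name, has taken for a name from the list of things; names that differ only in an ending like _2 or _b are one class to them, and where a whole thing is asked for, a point or a joint stands for the part that bears it (a point fixed in the world has none). Each returns a list of dicts, best first, with "score" (0 to 1); they miss things now and then, are a little off and sometimes report something else, mostly with a low value. They report only what shows in the picture. A call takes as long as a camera call.
- spot_in(name, camera): "extent" ([centre column, centre row, width, height] in pixels, round what is visible of it).
- regions_of(name, camera): "region" (384x512 bool, what is visible of it) and "extent" ([centre column, centre row, width, height] in pixels, round what is visible of it).
The state is a dict: "t": time; "joint_pos": joint angles; "qvel": joint speeds; "effort": joint torques, N m; "tcp_pos": TCP position; "ee_rot": TCP orientation; "wrist_force": force on the tool from outside, world axes, zero at the start; "moment": the same for the moment, N m; "grip_width": finger opening in mm; "grip_force": force on a finger pad.
Only numpy, scipy, OpenCV 4.12 (cv2) and the standard library are available. Lean on these libraries where they do the work, as an engineer would, in place of code of your own. Each camera call takes 0.05 s, during which the arm holds its last target. There are 200 camera calls.

## Working session

There is one attempt and no reset: what is moved stays moved. The work goes in short steps, each a Python script; the robot and the scene stay as the last script left them, time stands still between calls to the robot, and variables do not carry over. Pictures are saved under pics/ and viewed, at most 14 in all, crops included, and the job is handed in when it is done.

```bash
mkdir -p pics; ls
cat > h.py <<'E'
from station import *
import numpy as np, cv2
def save(name,fn):
    im=get_image(name); cv2.imwrite('pics/'+fn,cv2.cvtColor(im,cv2.COLOR_RGB2BGR)); return im
def ray(cam,u,v,obs=None):
    c=get_calibration(cam); d=np.array([(u-c['cx'])/c['fx'],(v-c['cy'])/c['fy'],1.])
    if cam!='wrist':
        R=np.array(c['R']);t=np.array(c['t']); return -R.T@t, R.T@d
    from scipy.spatial.transform import Rotation as Ro
    M=np.array(c['mount']); T=np.eye(4); T[:3,:3]=Ro.from_euler('xyz',obs['ee_rot'],degrees=True).as_matrix(); T[:3,3]=obs['tcp_pos']
    W=T@M; return W[:3,3], W[:3,:3]@d
def onz(cam,u,v,z,obs=None):
    o,d=ray(cam,u,v,obs); return o+d*(z-o[2])/d[2]
def proj(cam,X,obs=None):
    c=get_calibration(cam)
    if cam!='wrist': p=np.array(c['R'])@X+np.array(c['t'])
    else:
        from scipy.spatial.transform import Rotation as Ro
        T=np.eye(4); T[:3,:3]=Ro.from_euler('xyz',obs['ee_rot'],degrees=True).as_matrix(); T[:3,3]=obs['tcp_pos']
        p=(np.linalg.inv(T@np.array(c['mount']))@np.append(X,1))[:3]
    return np.array([c['fx']*p[0]/p[2]+c['cx'],c['fy']*p[1]/p[2]+c['cy']])
E
python3 - <<'E'
from h import *
save('scene','s0.png');a=save('top','t0.png')
print({k:v for k,v in get_obs().items()})
try: print(grasp_offset)
except Exception as e: print(e)
print(get_calibration('wrist'))
H=dict(ring_54=16,ring_48=16,ring_42=16,ring_36=16,yoke=96,handle_top=83,post_foot=30,coupling=36,hex_bolt=52,marker=16,screw_box=49,carriage=30,press=217,bed=20)
for n,z in H.items():
    for cam in ('top',):
        for r in spot_in(n,cam)[:2]:
            e=r['extent']; print(n,cam,round(r['score'],2),np.round(e),np.round(onz(cam,e[0],e[1],z)))
E
```

```text
pics
{'t': 0.1, 'joint_pos': array([ 7.08063075e+01,  1.24729278e+01,  9.25220902e+01, -5.39099212e-04,
        7.51308816e+01, -6.42861375e+00]), 'qvel': array([-0.02838798, -0.03802048, -0.2603353 , -0.04761932, -0.06643992,
        0.10763201]), 'effort': array([-1.09378816e-03, -3.98075044e+01, -3.04971457e+01, -2.02187221e-04,
        4.21394245e-03,  9.64177644e-07]), 'tcp_pos': array([137.83051538, 608.84678657, 230.0679344 ]), 'ee_rot': array([-1.79874834e+02, -1.35788886e-02,  1.67235045e+02]), 'wrist_force': array([-0.11952917, -0.18160385, -0.21845761]), 'moment': array([-0.01671422,  0.01612545,  0.06237817]), 'grip_force': 0.0, 'grip_width': 85.55120325586215}
18.700000000000003
{'fx': 303.93518359554537, 'fy': 303.93518359554537, 'cx': 254.2775137697103, 'cy': 186.7065841843252, 'mount': array([[ 3.54544468e-04, -9.63174992e-01, -2.68875079e-01,
         6.87566905e+01],
       [ 9.99999518e-01,  9.52531949e-05,  9.77401114e-04,
        -8.92552094e-01],
       [-9.15797100e-04, -2.68875296e-01,  9.63174562e-01,
        -1.43206044e+02],
       [ 0.00000000e+00,  0.0000
[... 455 characters left out ...]
-324.   16.]
ring_36 top 0.62 [320. 201.  16.  18.] [ 462. -337.   16.]
yoke top 0.79 [287. 167.  44.  24.] [ 545. -225.   96.]
handle_top top 0.81 [220. 200.  62.  34.] [445. -38.  83.]
post_foot top 0.84 [219. 197.  63.  26.] [461. -30.  30.]
coupling top 0.47 [333. 136.  10.   8.] [ 662. -371.   36.]
coupling top 0.27 [223. 199. 122.  31.] [455. -44.  36.]
hex_bolt top 0.5 [316. 265.   9.   8.] [ 270. -318.   52.]
marker top 0.6 [304. 125.  39.   6.] [ 703. -285.   16.]
screw_box top 0.64 [261. 119.  37.  27.] [ 704. -149.   49.]
carriage top 0.91 [221. 197.  61.  30.] [460. -36.  30.]
press top 0.9 [156. 188.  83.  35.] [450. 112. 217.]
bed top 0.95 [224. 199. 121.  33.] [458. -43.  20.]
```

```bash
python3 -c "
import cv2
a=cv2.imread('pics/t0.png')[95:285,110:350];cv2.imwrite('pics/t0c.png',cv2.resize(a,None,fx=3.1,fy=3.1,interpolation=2))"
```

```text
(no output)
```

View pics/t0c.png

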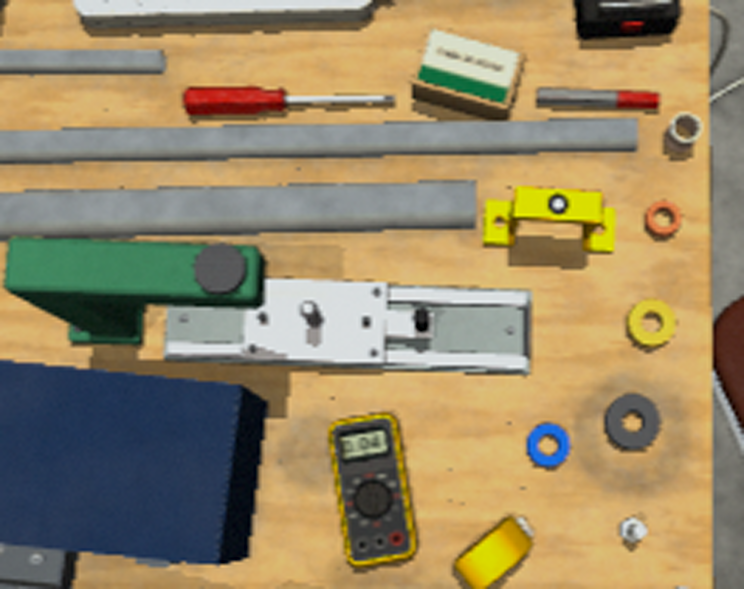

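View pics/s0.png

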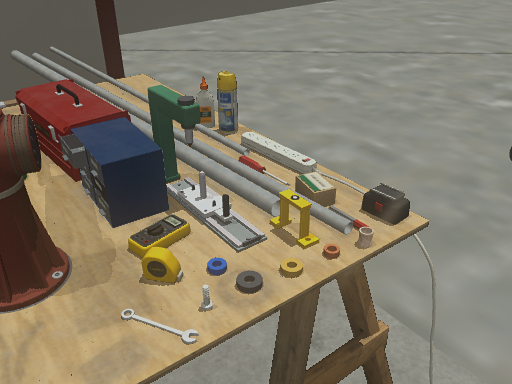

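The top view shows all four rings: dark (314,231), brass (320,199), copper (324,165) and blue (287,238). The handle is at about (246,198), with the press to the left along world +y. Next I'll look at the carriage and rings with the wrist camera.

Run:
```python
from h import *
P=dict(ring_54=(313.9,230.8,16),ring_48=(320.3,199.2,16),ring_36=(323.9,165.3,16),ring_42=(286.8,238.5,16),handle=(246,196.5,83),bedend=(280.5,204,20),yoke=(290,160.8,96))
W={k:onz('top',*v) for k,v in P.items()}
for k,v in W.items(): print(k,np.round(v))
c=get_calibration('top');print('topcam',-np.array(c['R']).T@np.array(c['t']))
goto([440,-60,300],[180,0,180])
o=get_obs();print(o['tcp_pos'],o['ee_rot'],o['joint_pos']);save('wrist','w1.png')
for n in('handle_top','post_foot','carriage','yoke'):
    for r in regions_of(n,'wrist')[:2]: print(n,r['score'],np.round(r['extent'],1))
goto([420,-310,300],[180,0,180])
o=get_obs();print(o['tcp_pos'],o['ee_rot']);save('wrist','w2.png')
for n in('ring_54','ring_48','ring_42','ring_36','yoke'):
    for r in spot_in(n,'wrist')[:4]:
        e=r['extent'];print(n,r['score'],np.round(e,1),np.round(onz('wrist',e[0],e[1],16 if n!='yoke' else 96,o),1))
```

```text
ring_54 [ 371. -318.   16.]
ring_48 [ 467. -337.   16.]
ring_36 [ 573. -348.   16.]
ring_42 [ 345. -237.   16.]
handle [ 457. -112.   83.]
bedend [ 448. -216.   20.]
yoke [ 564. -235.   96.]
topcam [ 280.28465639 -129.44314903 1207.65467636]
[440.12486633 -59.48945908 299.94494528] [ 1.79984362e+02 -2.96934224e-03 -1.79949965e+02] [-1.67758717e+01 -1.35883974e+01  1.10884901e+02  1.42236184e-02
  8.27108649e+01 -1.06827712e+02]
handle_top 0.86 [271.6 163.9 136.9  55.5]
handle_top 0.19 [426.9 213.  168.1 136.7]
post_foot 0.91 [274.8 166.  138.1  58.2]
post_foot 0.54 [42.3 16.3 41.  26. ]
carriage 0.9 [275.1 166.3 132.3  61.8]
yoke 0.97 [132.2 239.7  99.8  48.8]
[ 420.20282697 -309.04024171  299.84216659] [ 1.79930724e+02  5.07193291e-03 -1.79976156e+02]
ring_54 0.92 [309.1  98.2  37.1  33.5] [ 346.6 -235.1   16. ]
ring_54 0.8 [233.9 183.7  27.8  31.7] [ 466.1 -338.6   16. ]
ring_54 0.57 [227.8 250.4  25.8  23.2] [ 573.1 -349.9   16. ]
ring_48 0.92 [309.1  98.2  37.1  33.5] [ 346.6 -235.1   16. ]
ring_48 0.8 [233.9 183.7  27.8  31.7] [ 466.1 -338.6   16. ]
ring_48 0.57 [227.8 250.4  25.8  23.2] [ 573.1 -349.9   16. ]
ring_42 0.92 [309.1  98.2  37.1  33.5] [ 346.6 -235.1   16. ]
ring_42 0.8 [233.9 183.7  27.8  31.7] [ 466.1 -338.6   16. ]
ring_42 0.57 [227.8 250.4  25.8  23.2] [ 573.1 -349.9   16. ]
ring_36 0.92 [309.1  98.2  37.1  33.5] [ 346.6 -235.1   16. ]
ring_36 0.8 [233.9 183.7  27.8  31.7] [ 466.1 -338.6   16. ]
ring_36 0.57 [227.8 250.4  25.8  23.2] [ 573.1 -349.9   16. ]
yoke 0.61 [301.2 254.8  83.2  56.9] [ 537.7 -249.7   96. ]
```

```bash
python3 -c "
import cv2,numpy as np
a=cv2.imread('pics/w1.png');b=cv2.imread('pics/w2.png')
a=cv2.resize(a[90:260,60:460],(800,340),interpolation=2);b=cv2.resize(b[60:290,150:400],(283,260))
p=np.zeros((600,800,3),np.uint8);p[:340]=a;p[340:,:283]=b;cv2.imwrite('pics/w12.png',p)"
```

```text
(no output)
```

View pics/w12.png

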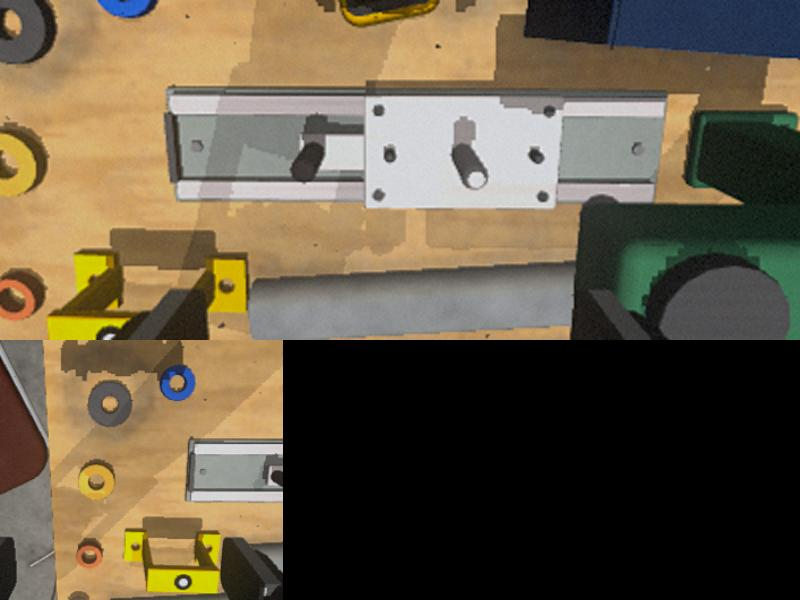

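The wrist view shows the carriage with its post top near (298,180), its pegs at (254,167) and (328,167), and its handle top near (211,176). The rings and yoke are clear, with the yoke's bar on its +x side.

Run:
```python
from h import *
o=dict(tcp_pos=[440.12,-59.49,299.94],ee_rot=[179.98,0,-179.95])
f=lambda u,v,z:np.round(onz('wrist',60+u/2,90+v/2,z,o),1)
print('pegs',f(389,155,44),f(536,156,44),'post',f(478,180,102),'handle',f(302,173,83))
print('bed corners',f(167,88,20),f(177,200,20),f(667,93,20),f(655,204,20))
print('plate',f(365,97,30),f(365,206,30),f(562,101,30),f(558,209,30))
o=dict(tcp_pos=[420.2,-309.04,299.84],ee_rot=[179.93,0,-179.98])
g=lambda u,v,z:np.round(onz('wrist',150+u/1.132,60+(v-340)/1.13,z,o),1)
print('r54',g(110,404,16),'r42',g(178,383,16),'r48',g(97,482,16),'r36',g(90,555,16),'mark',g(183,582,96),'feet holes',g(136,546,10),g(209,546,10))
for yaw in(90,-90):print(solve_ik([457,-112,120],[180,0,yaw]))
```

```text
pegs [456.  -59.4  44. ] [456.6  39.1  44. ] post [458.4  -8.  102. ] handle [ 458.9 -112.5   83. ]
bed corners [ 414.1 -212.4   20. ] [ 494.5 -212.9   20. ] [417.2 132.8  20. ] [497.2 134.   20. ]
plate [419.  -75.7  30. ] [495.9 -76.4  30. ] [421.5  57.7  30. ] [498.   60.8  30. ]
r54 [ 370.9 -318.8   16. ] r42 [ 346.3 -237.6   16. ] r48 [ 469.  -336.1   16. ] r36 [ 572.8 -347.3   16. ] mark [ 565.3 -235.1   96. ] feet holes [ 562.2 -284.1   10. ] [ 562.3 -183.5   10. ]
[-22.32610778   0.94087519 118.09149977   0.          60.96762504
 -22.32610778]
None
```

Run:
```python
from h import *
D=[180,0,180]
goto([457,-112.5,200],D); grip(45,30); move_l([457,-112.5,54],speed=100)
print(get_obs()['wrist_force']); grip(0,30); o=get_obs();print(o['grip_width'],o['grip_force'],o['tcp_pos'])
y=-112.5
for i in range(18):
    y-=10; move_l([457-0.005*(-112.5-y)*1,y,54],speed=60)
    o=get_obs(); print(round(y,1),np.round(o['tcp_pos'],1),np.round(o['wrist_force'],1))
    if abs(o['wrist_force'][1])>15: break
```

```text
[ 0.57834182 -0.22570932 -0.35281266]
15.239191711692811 29.432128965854645 [ 457.35813767 -112.47557308   54.55529548]
-122.5 [ 457.3 -122.8   54.6] [-0.5  0.5  4.9]
-132.5 [ 457.3 -132.9   54.6] [-1.5  0.5  4.7]
-142.5 [ 457.2 -142.9   54.6] [-1.9  0.2  6.2]
-152.5 [ 457.1 -152.9   54.6] [-0.7  0.6  4.4]
-162.5 [ 457.1 -162.9   54.6] [-1.5  0.6  5.4]
-172.5 [ 457.1 -172.9   54.6] [-0.8  0.5  4.9]
-182.5 [ 457.  -182.9   54.6] [-1.1 -0.2  4.4]
-192.5 [ 456.9 -193.    54.5] [-0.7  0.1  5.2]
-202.5 [ 456.9 -202.2   54.6] [-0.3  2.6  6.6]
-212.5 [ 456.7 -202.3   54.3] [ 3.3 31.7 17.6]
```

```bash
python3 - <<'E'
from h import *
move_l([456.7,-202.4,54],speed=20); o=get_obs(); print(o['tcp_pos'],o['wrist_force'])
grip(45); o=get_obs(); print(o['tcp_pos'],o['wrist_force'])
move_l([456.7,-202.4,160]); goto([457,-99.5,202],[180,0,135]); wait(.3)
o=get_obs(); print(o['tcp_pos'],o['ee_rot']); save('wrist','w3.png')
print(proj('wrist',np.array([457,-99.5,102]),o))
# dark ring look
grip(75); goto([371,-318.5,116],[180,0,135]); wait(.3)
o=get_obs(); print(o['tcp_pos'],o['ee_rot']); save('wrist','w4.png')
print(proj('wrist',np.array([371,-318.5,16]),o))
for r in regions_of('ring_54','wrist')[:2]: print(r['score'],r['extent'])
E
python3 -c "
import cv2,numpy as np
a=cv2.imread('pics/w3.png');b=cv2.imread('pics/w4.png')
p=np.hstack([a[90:290,160:360],b[90:290,160:360]]);cv2.imwrite('pics/w34.png',cv2.resize(p,(800,400),interpolation=2))"
```

```text
[ 456.84634577 -202.14234537   54.49649686] [-1.68078389  1.59190238  5.94234349]
[ 456.46176098 -202.3854236    53.6720306 ] [ 0.6650176  -0.82956716  0.98078022]
[456.85794336 -99.8350537  201.68779585] [-1.79984202e+02 -3.21612173e-02  1.34968973e+02]
[255.79744168 187.193634  ]
[ 371.77725567 -317.92568946  116.47259144] [1.79999181e+02 5.12354582e-02 1.35101954e+02]
[254.20408031 186.76149699]
0.98 [312.1, 270.6, 45.5, 51.8]
0.65 [254.2, 187.2, 64.7, 62.2]
```

View pics/w34.png

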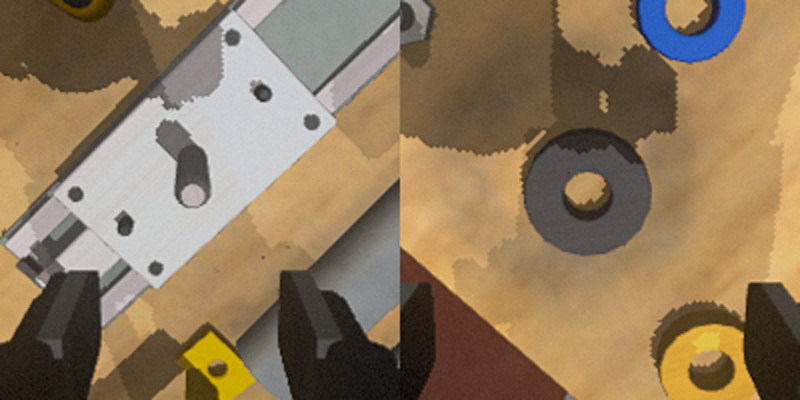

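Post top is at px (256,186) and the dark ring at (254.5,186), both within 1 px of prediction. Next I'll centre the dark ring with two squeezes, check the camera bias with it, then grasp and place it.

```bash
cat >> h.py <<'E'
def at(p,att,speed=100,n=2):
    p=np.array(p,float); c=p.copy(); move_l(c,att,speed=speed)
    for _ in range(n):
        wait(.15); e=p-np.array(get_obs()['tcp_pos'])
        if np.abs(e).max()<.3: break
        c=c+np.clip(e,-1.5,1.5); move_l(c,att,speed=20)
    return get_obs()
def center(x,y,d,tz):
    grip(min(85,d+26),25)
    goto([x,y,60],[180,0,45]); at([x,y,tz],[180,0,45])
    grip(0,25); o=get_obs(); print('sq',o['grip_width'],np.round(o['wrist_force'],1))
    grip(min(85,d+26)); move_l([x,y,40],[180,0,45]); goto([x,y,40],[180,0,135]); at([x,y,tz],[180,0,135])
    grip(0,25); o=get_obs(); print('sq',o['grip_width'],np.round(o['tcp_pos'],1),np.round(o['wrist_force'],1)); return o
E
python3 - <<'E'
from h import *
o3=dict(tcp_pos=[456.858,-99.835,201.688],ee_rot=[-179.984,-.032,134.969])
print('post',onz('wrist',256,186,102,o3))
o=center(371,-318.5,54,3.5)
g=o['tcp_pos']; grip(80); at([g[0],g[1],116],[180,0,135]); wait(.2); o=get_obs(); save('wrist','w5.png')
print(g,proj('wrist',np.array([g[0],g[1],16]),o),proj('wrist',np.array([g[0],g[1],0]),o))
R=regions_of('ring_54','wrist')
for r in R[:3]: print(r['score'],np.round(r['extent'],1))
E
python3 -c "
import cv2
a=cv2.imread('pics/w5.png');cv2.imwrite('pics/w5c.png',cv2.resize(a[130:240,200:310],(660,660)[:2] and (600,600),interpolation=2))"
```

```text
post [456.39104919 -98.65493497 102.        ]
sq 52.90309847314752 [-0.5  1.1  5.3]
sq 52.620213724918045 [ 371.  -318.5    3.7] [-0.8  0.4  3.8]
[ 371.00321465 -318.52700805    3.74593551] [255.33799125 187.20480026] [255.26537589 182.3054658 ]
0.79 [253.7 184.7  65.4  63.5]
0.7 [307.8  93.1  55.8  56.8]
0.56 [315.9 271.   55.7  48.7]
```

View pics/w5c.png

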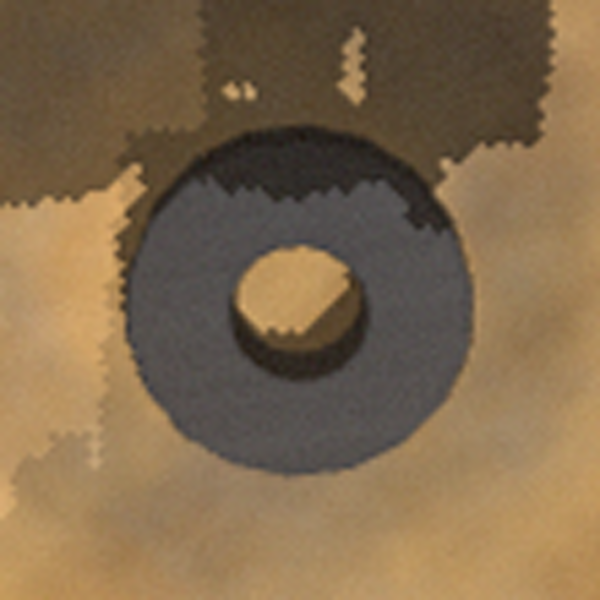

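Dark ring is centred at px (255.0,186.1) against a predicted (255.3,187.2), so the bias is about 1 px. I'll apply that to the post and place the ring.

```bash
cat >> h.py <<'E'
def carry(k,o,post,gap=2.0):
    """lift held ring (underside was at z=0, gripped at obs o), thread at level k"""
    g=o['tcp_pos']; tz=g[2]; A=[180,0,135]
    move_l([g[0],g[1],145],speed=200); print('held',get_obs()['grip_width'])
    goto([post[0],post[1],145],A); at([post[0],post[1],tz+106],A)
    w0=np.array(get_obs()['wrist_force']); zt=tz+30+16*k+gap; z=tz+106
    while z>zt:
        z=max(zt,z-8); move_l([post[0],post[1],z],A,speed=60); o=get_obs(); f=np.array(o['wrist_force'])-w0
        if abs(f[2])>12 or np.hypot(f[0],f[1])>12: print('force',z,np.round(f,1),np.round(o['tcp_pos'],1)); break
    o=get_obs(); print('down',np.round(o['tcp_pos'],1),'target',zt,np.round(np.array(o['wrist_force'])-w0,1)); return o
E
python3 - <<'E'
from h import *
o3=dict(tcp_pos=[456.858,-99.835,201.688],ee_rot=[-179.984,-.032,134.969])
p=onz('wrist',256.3,187.1,102,o3); p[1]=(p[1]-99.3)/2; print(p)
np.save('post.npy',p)
at([371,-318.5,3.5],[180,0,135]); grip(0,30); o=get_obs(); print(o['grip_width'],o['tcp_pos'])
carry(0,o,p)
E
```

```text
[457.23798781 -99.22418287 102.        ]
52.41068613867744 [ 371.07842215 -318.614751      3.91684835]
held 52.14874135132203
down [457.2 -99.2  35.9] target 35.9168483467723 [ 0.7  0.3 -0.9]
```

```bash
cat >> h.py <<'E'
def look(x,y,name):
    goto([x,y,116],[180,0,135]); wait(.2); o=get_obs(); get_image('wrist')
    c=[onz('wrist',r['extent'][0],r['extent'][1]+1.5,16,o)[:2] for r in regions_of(name,'wrist')[:6] if r['score']>.3]
    print(name,[np.round(q,0).tolist() for q in c])
    q=min(c,key=lambda q:np.hypot(q[0]-x,q[1]-y)); return q
E
python3 - <<'E'
from h import *
p=np.load('post.npy')
grip(66); move_l([p[0],p[1],160],speed=120); at([p[0],p[1],202],[180,0,135]); wait(.2);save('wrist','w6.png')
q=look(468,-336.5,'ring_48'); save('wrist','w7.png')
E
python3 -c "
import cv2,numpy as np
a=cv2.imread('pics/w6.png');b=cv2.imread('pics/w7.png')
p=np.hstack([a[90:290,160:360],b[90:290,160:360]]);cv2.imwrite('pics/w67.png',cv2.resize(p,(800,400),interpolation=2))"
```

```text
ring_48 [[468.0, -336.0], [567.0, -355.0], [365.0, -252.0]]
```

View pics/w67.png

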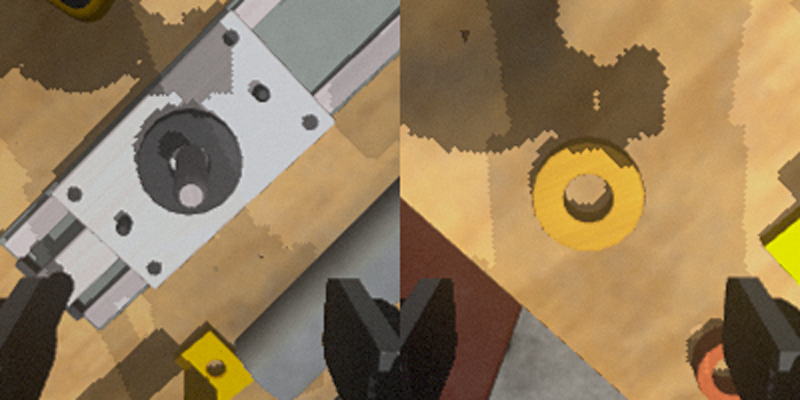

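The dark ring is flat and home round the post at (188,158 in the crop), and the brass ring is where expected. Next are brass and blue, with force checks.

Run:
```python
from h import *
p=np.load('post.npy')
def do(name,d,k,x,y):
    q=look(x,y,name); 
    if np.hypot(q[0]-x,q[1]-y)>6: q=look(*q,name)
    o=center(q[0],q[1],d,3.5)
    if abs(o['grip_width']-(d-1.7))>3: print('odd grip'); return False
    z=carry(k,o,p)
    if abs(z['tcp_pos'][2]-(o['tcp_pos'][2]+30+16*k+2))>1.5: print('not down'); return False
    grip(d+12); move_l([p[0],p[1],160],speed=120); print('t',get_obs()['t']); return True
if do('ring_48',48,1,468,-336.5): do('ring_42',42,2,346,-237.5)
```

```text
ring_48 [[481.0, -165.0], [468.0, -337.0], [363.0, -252.0], [567.0, -355.0]]
sq 46.874962802429444 [-1.5 -0.2  3.1]
sq 46.27223998488733 [ 468.5 -337.5    3.6] [-0.2  0.4  2.2]
held 46.03608707601019
down [457.2 -99.2  51.6] target 51.58982362643317 [-1.2  1.3 -1.5]
t 53.9833
ring_42 [[469.0, -98.0], [346.0, -237.0], [477.0, -94.0], [432.0, -133.0]]
sq 41.10257097075215 [-1.3  0.1  4.2]
sq 40.43800875306091 [ 346.1 -236.6    3.6] [-1.6  0.2  4.3]
held 40.453085702467035
down [457.2 -99.2  67.5] target 67.56213995812351 [-0.1 -0.6 -0. ]
t 68.1917
```

```bash
python3 - <<'E'
from h import *
p=np.load('post.npy')
q=look(573,-348,'ring_36')
if np.hypot(q[0]-573,q[1]+348)>6: q=look(*q,'ring_36')
o=center(q[0],q[1],36,3.5)
if abs(o['grip_width']-34.3)<3:
    z=carry(3,o,p); grip(48); move_l([p[0],p[1],160],speed=120)
goto([p[0],p[1],202],[180,0,135]); wait(.2); save('wrist','w8.png'); save('scene','s8.png')
# yoke look from yaw 180
goto([560,-235,230],[180,0,180]); wait(.2); o=get_obs(); print(o['t'],o['tcp_pos'],o['ee_rot']); save('wrist','w9.png')
for r in regions_of('yoke','wrist')[:2]: print(r['score'],np.round(r['extent'],1))
for r in spot_in('mark','wrist')[:2]: print(r['score'],np.round(r['extent'],1))
E
python3 -c "
import cv2,numpy as np
a=cv2.imread('pics/w8.png');b=cv2.imread('pics/w9.png');s=cv2.imread('pics/s8.png')
p=np.zeros((600,800,3),np.uint8)
p[:300,:300]=cv2.resize(a[110:260,180:330],(300,300),interpolation=2)
p[:300,300:]=cv2.resize(s[170:290,140:340],(500,300),interpolation=2)
p[300:,:]=cv2.resize(b[120:300,120:360],(800,600),interpolation=2)[:300] if 0 else np.pad(cv2.resize(b[90:320,100:400],(391,300),interpolation=2),((0,0),(0,409),(0,0)))
cv2.imwrite('pics/w89.png',p)"
```

```text
ring_36 [[575.0, -350.0]]
sq 34.46989283703254 [0.4 0.4 0.5]
sq 34.44012540061549 [ 575.3 -350.1    3.5] [-0.4 -0.5  1.4]
held 34.58907763843574
down [457.2 -99.2  83.5] target 83.5365227031988 [ 0.2 -0.  -0.3]
84.0417 [ 559.53325733 -233.97927238  229.84047239] [ 1.79975633e+02 -2.73003300e-02 -1.79967784e+02]
0.94 [253.2 169.8 107.   56.7]
0.93 [254.9 170.8 109.6  56.9]
```

View pics/w89.png

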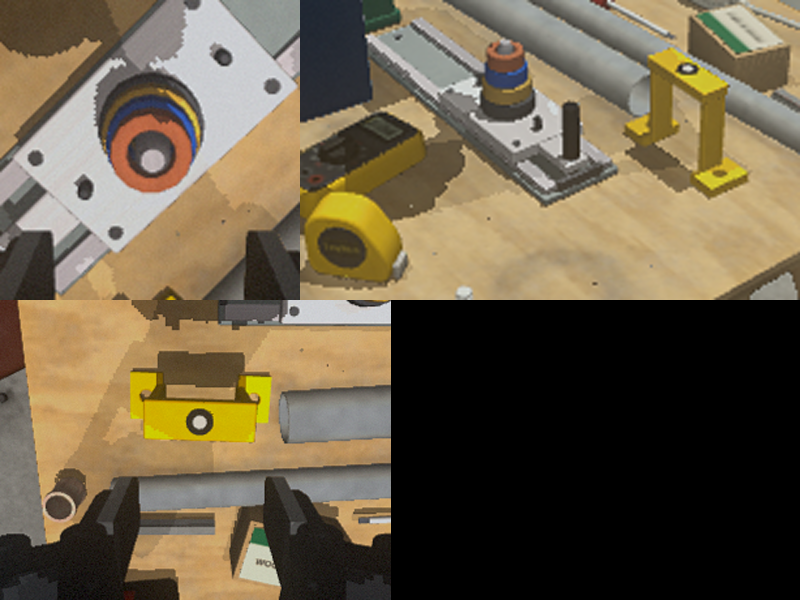

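View pics/w9.png

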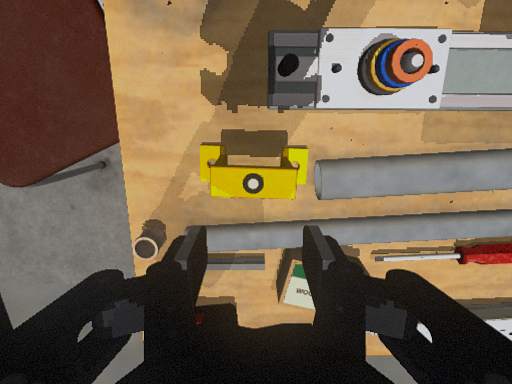

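All four rings are stacked home in order, with copper on top. The yoke mark is at (253,184) in the wrist view. Now a close look and the grasp of the yoke.

```bash
python3 - <<'E'
from h import *
o9=dict(tcp_pos=[559.533,-233.979,229.84],ee_rot=[179.976,-.027,-179.968])
m=onz('wrist',253.3,184,96,o9); print(m)
A=[180,0,89.7]
grip(60,40); goto([m[0],m[1],196],A); wait(.3); o=get_obs(); im=save('wrist','w10.png').astype(int)
u,v=proj('wrist',m,o); u0,v0=int(round(u)),int(round(v)); r=22
sub=im[v0-r:v0+r+1,u0-r:u0+r+1]; yel=(sub[...,0]>150)&(sub[...,2]<90)
mask=(~yel).astype(np.uint8)
n,l,st,ce=cv2.connectedComponentsWithStats(mask); 
for i in range(1,n): 
    if st[i,4]>20: print(st[i],ce[i]+[u0-r,v0-r])
i=min([i for i in range(1,n) if st[i,4]>60],key=lambda i:np.hypot(*(ce[i]-r)))
c=ce[i]+[u0-r,v0-r]; M=onz('wrist',c[0]+.3,c[1]+1.1,96,o); print(c,(u,v),M)
np.save('mark.npy',M)
E
python3 -c "
import cv2
a=cv2.imread('pics/w10.png');cv2.imwrite('pics/w10c.png',cv2.resize(a[90:290,130:380],(750,600),interpolation=2))"
```

```text
[ 565.27956865 -235.28844847   96.        ]
[   0    0   45   45 1459] [254.51816313 184.59698424]
[254.51816313 184.59698424] (np.float64(255.13464093817888), np.float64(186.28779325129713)) [ 565.01888062 -234.7782767    96.        ]
```

View pics/w10c.png

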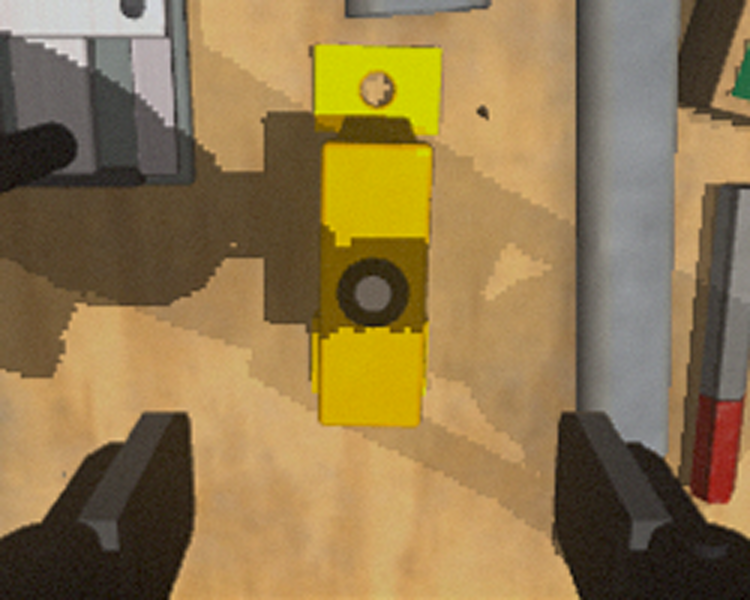

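The mark is at px (254.3,187.3) in this view, and the yoke is nearly aligned with the bed. Now I'll grasp it, carry it over and lower it on force checks.

```bash
python3 - <<'E'
from h import *
A=[180,0,89.7]; p=np.load('post.npy')
o=get_obs(); M=onz('wrist',254.6,188.4,96,o); print(M)
grip(48,40); at([M[0],M[1],72],A,speed=80); w=get_obs(); print(np.round(w['wrist_force'],1))
grip(0,40); o=get_obs(); g=o['tcp_pos']; print(o['grip_width'],g,np.round(o['wrist_force'],1))
move_l([g[0],g[1],200],speed=80); goto([p[0],p[1],200],A); at([p[0],p[1],g[2]+54],A)
o=get_obs(); print('held',o['grip_width'],o['tcp_pos']); w0=np.array(o['wrist_force']); save('wrist','w11.png')
z=g[2]+54; zt=g[2]+31
while z>zt:
    z=max(zt,z-3); move_l([p[0],p[1],z],A,speed=40); o=get_obs(); f=np.array(o['wrist_force'])-w0
    print(round(z-g[2]-30,1),np.round(o['tcp_pos'],1),np.round(f,1))
    if abs(f[2])>10 or np.hypot(f[0],f[1])>12: break
save('scene','s11.png')
E
python3 -c "
import cv2,numpy as np
a=cv2.imread('pics/w11.png');s=cv2.imread('pics/s11.png')
cv2.imwrite('pics/w11c.png',np.hstack([cv2.resize(a,(400,300)),cv2.resize(s[170:290,170:330],(400,300),interpolation=2)]))"
```

```text
[ 564.80910945 -237.12078995   96.        ]
[-0.3  0.1  0.8]
29.260370853027027 [ 565.13177389 -237.29297021   72.2587135 ] [0.3 0.2 0.9]
held 28.98413100667802 [457.45454649 -99.32750325 126.33935138]
21.0 [456.9 -99.1 122.9] [ 1.4 -0.7  1. ]
18.0 [456.9 -99.1 119.9] [-0.7 -0.4  2.4]
15.0 [457.  -99.1 117. ] [0.6 0.8 1.7]
12.0 [457.1 -99.2 114. ] [-0.1 -0.5  1.5]
9.0 [457.3 -99.3 111.1] [ 0.9 -0.5  1.3]
6.0 [457.3 -99.3 108.1] [ 1.4 -0.9  1.1]
3.0 [457.3 -99.3 105.1] [ 1.2 -0.5  0.7]
1.0 [457.3 -99.3 103.2] [ 1.1 -1.7  1.4]
```

View pics/w11c.png

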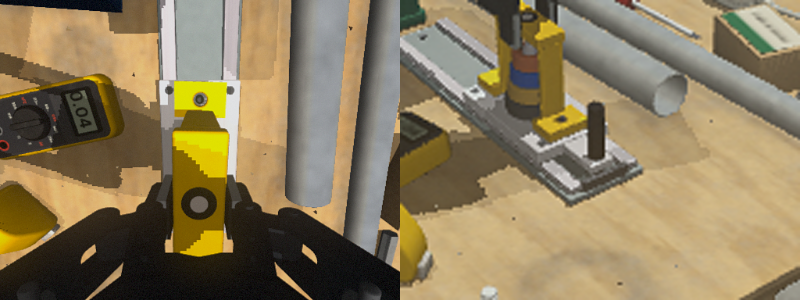

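The wrist view shows the yoke held over the stack, with its foot hole on the peg. The scene view shows it down on the carriage. Now I'll release, verify and estimate the tip.

```bash
python3 - <<'E'
from h import *
grip(46); o=get_obs(); print(o['tcp_pos'],o['wrist_force'])
move_l([457.3,-99.3,190],speed=100); 
at([457.3,-99.3,226],[180,0,89.7]); wait(.2); o=get_obs(); save('wrist','w12.png'); print('mark pred',proj('wrist',np.array([457.24,-99.2,126]),o),proj('wrist',np.array([457,-49,44]),o))
grip(34); goto([457,-202.3,160],[180,0,180]); save('scene','s12.png'); print(get_obs()['t'])
for y in (20,30,40,50,60): print(y,np.round(proj('scene',np.array([457.6,y,152])),1))
E
python3 -c "
import cv2,numpy as np
a=cv2.imread('pics/w12.png');s=cv2.imread('pics/s12.png')
cv2.imwrite('pics/w12c.png',np.hstack([cv2.resize(a[90:290,155:355],(400,400),interpolation=2),cv2.resize(s[110:160,165:215],(400,400),interpolation=2)]))"
```

```text
[457.43299872 -99.23291458 103.62376178] [-0.16933734 -0.20550843 -0.19712579]
mark pred [255.01804069 186.12487983] [254.3952292  119.00566776]
100.3333
20 [193.7 149.5]
30 [191.6 148.2]
40 [189.6 146.8]
50 [187.5 145.5]
60 [185.5 144.2]
```

View pics/w12c.png

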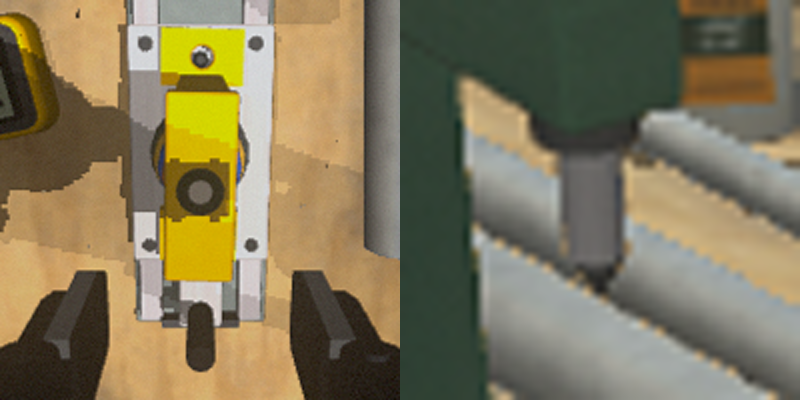

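The yoke is seated: its mark at (255,185) matches the prediction with the known bias. The punch tip is at scene px (190,146), so tip y ≈ 40. Next I'll pinch the handle and push in short of that, then look from the side.

Run:
```python
from h import *
D=[180,0,180]
grip(28,30); at([457,-202.3,56],D,speed=80); print(get_obs()['wrist_force'])
grip(0,30); o=get_obs(); print(o['grip_width'],o['tcp_pos'])
for y in np.arange(-190,-69,20):
    x=457+0.005*(y+202); move_l([x,y,56],D,speed=50); o=get_obs(); f=o['wrist_force']
    if np.linalg.norm(f)>30: print('stop');break
print(np.round(o['tcp_pos'],1),np.round(f,1))
# candidate view poses
for tilt in (25,30,36,42):
  for x,z in ((330,190),(350,200),(370,190),(350,230),(390,230)):
    q=solve_ik([x,-20,z],[180,-tilt,180]); q2=solve_ik([x,-20,z],[180,tilt,180])
    print(tilt,x,z,q is not None,q2 is not None,end=' | ')
from scipy.spatial.transform import Rotation as Ro
for t in(-30,30): print(Ro.from_euler('xyz',[180,t,180],degrees=True).as_matrix()[:,2])
```

```text
[-0.93042423 -0.34714619  0.14028995]
14.743745999035463 [ 457.03886808 -202.13387762   56.1070577 ]
[457.8 -69.6  56.1] [ 0.3 -0.7  3.4]
25 330 190 True False | 25 350 200 True False | 25 370 190 True True | 25 350 230 True False | 25 390 230 True True | 30 330 190 True False | 30 350 200 True False | 30 370 190 True False | 30 350 230 True False | 30 390 230 True False | 36 330 190 True False | 36 350 200 True False | 36 370 190 True False | 36 350 230 True False | 36 390 230 True False | 42 330 190 True False | 42 350 200 True False | 42 370 190 True False | 42 350 230 True False | 42 390 230 True False | [-5.00000000e-01  1.83697020e-16 -8.66025404e-01]
[ 5.00000000e-01  6.12323400e-17 -8.66025404e-01]
```

Run:
```python
from h import *
from scipy.spatial.transform import Rotation as Ro
D=[180,0,180]
grip(28); print(get_obs()['tcp_pos']); move_l([457.8,-69.6,140],D,speed=80); move_l([457.8,-200,260],D)
mt=np.array(get_calibration('wrist')['mount'])[:3,3]
best=None
for tilt in (36,30,24):
  for C in ((680,-90,320),(660,-90,340),(700,-100,350),(650,-110,360)):
    C=np.array(C,float); yaw=np.degrees(np.arctan2(C[1]-35,C[0]-457)); A=[180,tilt,yaw]
    T=C-Ro.from_euler('xyz',A,degrees=True).as_matrix()@mt; q=solve_ik(T,A)
    if q is not None: best=(T,A,C); print(np.round(T),np.round(A),C,np.round(q)); break
  if best: break
T,A,C=best
goto(T,A); wait(.3); o=get_obs(); print(o['tcp_pos'],o['ee_rot'],o['t']); save('wrist','w13.png')
print(proj('wrist',np.array([457.8,33.4,126]),o),proj('wrist',np.array([457.8,40,152]),o))
```

```text
[456.83995698 -69.56039354  55.27707214]
[558. -22. 245.] [180.  36. -29.] [680. -90. 320.] [-14.  26.  80.   9. 109. 105.]
[557.54146145 -22.26260828 244.74926433] [-179.99799463   35.99271953  -29.27495254] 113.1917
[253.57971803 190.79450324] [247.79804285 213.24765226]
```

View pics/w13.png

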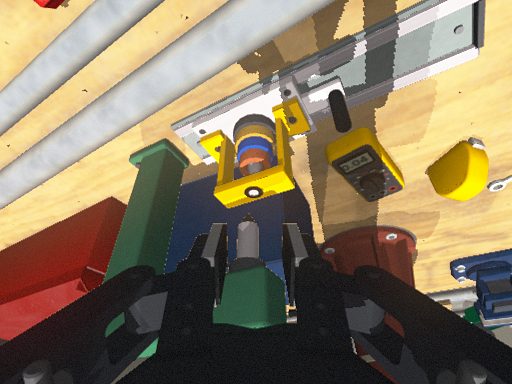

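```bash
python3 -c "
import cv2
a=cv2.imread('pics/w13.png');cv2.imwrite('pics/w13c.png',cv2.resize(a[175:235,215:295],(800,600),interpolation=2))"
```

```text
(no output)
```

View pics/w13c.png

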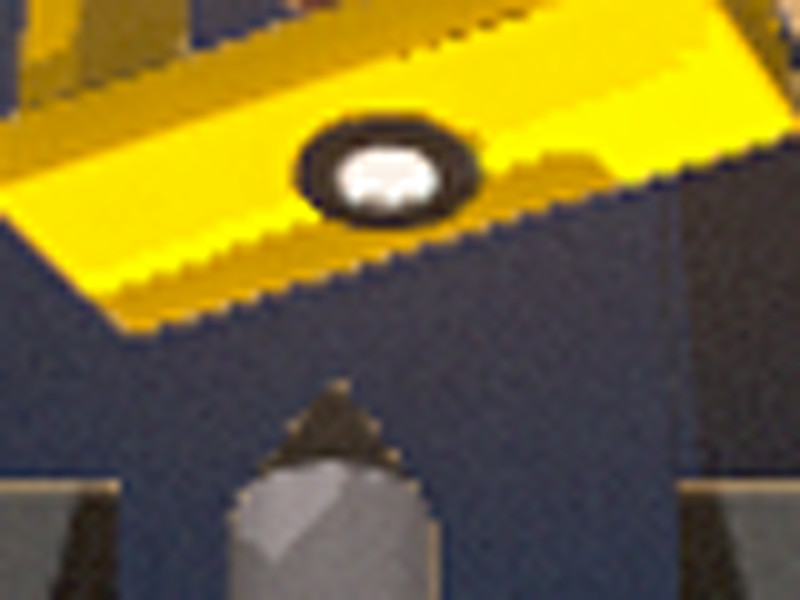

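Mark is at (253.8,192.1) and the tip at (249.0,213.0).

Run:
```python
from h import *
o=get_obs()
m=onz('wrist',253.8,192.1,126,o); t=onz('wrist',249,213,152,o); print(m,t,t-m)
# constrain tip to slide line: shift tip until its pixel matches relative to mark's bias
b=np.array([253.8,192.1])-proj('wrist',np.array([m[0],m[1],126]),o)
for y in range(34,46): print(y,np.round(proj('wrist',np.array([m[0]+.03,y-33.4+m[1],152]),o),1))
```

```text
[455.7563361   34.29361264 126.        ] [457.6465991   38.70448832 152.        ] [ 1.890263    4.41087568 26.        ]
34 [253.2 212.9]
35 [252.4 213.1]
36 [251.5 213.4]
37 [250.6 213.7]
38 [249.8 213.9]
39 [248.9 214.2]
40 [248.  214.5]
41 [247.2 214.7]
42 [246.3 215. ]
43 [245.5 215.3]
44 [244.6 215.5]
45 [243.8 215.8]
```

```bash
python3 - <<'E'
from h import *
D=[180,0,180]; o0=get_obs(); T,A=o0['tcp_pos'],o0['ee_rot']
goto([457.8,-200,260],D); move_l([457.8,-69.5,140],D); at([457.8,-69.5,56],D,speed=80)
grip(0,30); o=get_obs(); print(o['grip_width'],o['tcp_pos'])
at([457.8,o['tcp_pos'][1]+5.2,56],D,speed=30); print(get_obs()['tcp_pos'],get_obs()['wrist_force'])
grip(28); move_l([457.8,-64.4,140],D,speed=80); move_l([457.8,-200,260],D)
goto(T,A); wait(.3); o=get_obs(); save('wrist','w14.png'); print(o['t'])
Y=39
for y in range(33,43): print(y,np.round(proj('wrist',np.array([457.6,y,126]),o),1),np.round(proj('wrist',np.array([457.6,y,152]),o),1))
E
python3 -c "
import cv2
a=cv2.imread('pics/w14.png');cv2.imwrite('pics/w14c.png',cv2.resize(a[175:235,215:295],(800,600),interpolation=2))"
```

```text
14.928362958030602 [457.84020929 -69.57288582  56.07824711]
[457.85312028 -64.67117593  56.06852942] [-0.72215668 -3.05598229 -0.25825703]
127.0333
33 [254.  190.8] [253.9 211.4]
34 [253.2 191.1] [253.1 211.7]
35 [252.3 191.3] [252.2 212. ]
36 [251.5 191.6] [251.3 212.3]
37 [250.7 191.9] [250.5 212.5]
38 [249.9 192.2] [249.6 212.8]
39 [249.  192.5] [248.7 213.1]
40 [248.2 192.7] [247.9 213.3]
41 [247.4 193. ] [247.  213.6]
42 [246.6 193.3] [246.2 213.9]
```

View pics/w14c.png

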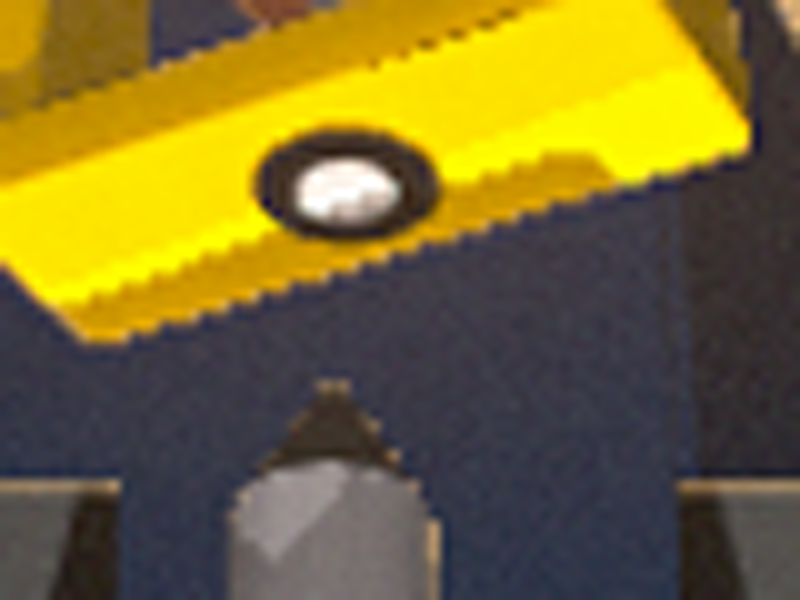

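The mark, at column 249.8, now lies within about 1 mm of the tip at 248.8, and the arm is clear. Handing in.

```bash
python3 -c "
from h import *
wait(.3); print(sign_off())"
```

```text
the job is handed in; nothing more can be done
None
```

The job is handed in, though no verdict came back: all four rings are stacked widest-down on the post, the yoke is seated on both pegs, and by the last wrist picture its mark sits within about 1.5 mm of the punch tip.

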